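# Punch-mark a stove door through its hinge strap

## Robot

A 7-joint arm with a two-finger parallel gripper is mounted at the origin on the work surface. World frame = base frame: x ahead of the robot, y to its left, z up, the work surface at z = 0. Lengths are in m, angles in rad, forces in N, time in s.
With the tool pointing down it reaches from about 0.425 to 0.95 m from the base axis. Payload 16.7 kg.
Tool frame: the origin (TCP) lies between the finger pads; the fingertips stand 8 mm ahead of it and the grasp point (between the pads) lies 11 mm behind it; z points along the fingers, y is the direction in which the jaws open and shut (so a half turn about z gives the same grasp; the last joint's range is limited). The gripper opens to 94 mm and grips with 3 to 60 N. Pads are 16 mm wide; open, the fingers measure 119 mm over their backs; the gripper's body (75 mm by 177 mm) begins 78 mm behind the grasp point.
Start: joints at [1.145, 0.426, 0.074, 1.606, -0.034, 1.111, -0.067], TCP at [0.184, -0.649, 0.213] pointing down, gripper open.
Joint ranges: [-2.85, 2.85], [-0.5, 2.14], [-1.23, 1.37], [0.21, 2.46], [-1.02, 4.16], [0.16, 2.05], [-2.73, 2.73]. Speed limits (rad/s): [1.89, 1.89, 2.39, 2.39, 3.01, 3.01, 3.01].

## Interface

Orientations are given as a unit quaternion [w, x, y, z].
In Python, from rig import env gives the robot as it stands.
- The arm moves only by the shell command python3 -m inch 'ROWS'. ROWS is JSON, one flat list of numbers, 7 for each row, row after row: the turn, a rotation vector about the tool's x, y, z in degrees, then the shift along the tool's x, y, z in mm, then the gripper's target within -1 to 1 (shut at 1, half-way at 0, fully open at -1). A call has 1 to 20 rows; each row is the pose to reach, as a shift and turn from the pose commanded when the call began, along the tool's axes at that moment; what a row does not reach only later rows make up. A row lasts 1/10 s, in which the tool goes at most 50 mm and 8.59 degrees, less where a joint would pass 70% of its speed; a pose out of reach is approached as far as the arm can. A call with a gripper value outside its range is refused whole. The fingers move at their own pace and stop on an object; the grip force is fixed at half the most. Time passes only in rows, so rows that repeat a pose let the fingers close. It gives the time, the measured TCP pose, the force and the opening at its end, in the units of the state.
- env.state(): the state, without advancing time (a new reading comes with each control period).
- env.read_camera(name): name is "scene" or "top" or "wrist"; returns a dict with "image" (384x512x3 uint8, blue, green, red), "intrinsics" (3x3 intrinsics, pixels), "k1" (the pictures are not rectified: a ray, as slopes to the right and down, at radius r is drawn at 1 + k1 r^2 times it, then the intrinsics apply), "R" (3x3) and "t" (3): a world point X has camera coordinates R X + t; the wrist camera has in their place "mount" (4x4, takes a point from camera to tool coordinates, whose origin is the TCP and whose axes are the flange's). Camera axes: x right, y down, z forward; pixel columns grow to the right and rows downward; lengths in m; the calibration is good to about 2 mm. A picture is of the moment at which its call begins: read the wrist's pose just before it. There is no depth.
- env.finish_job(): hands the job in, once; it reports no verdict.
Trained networks look in a picture, given as the dict that the camera call returned (one of the last four; its "shot" number tells which), for a name from the list of things; names that differ only in an ending like _2 or _b are one class to them, and where a whole thing is asked for, a point or a joint stands for the part that bears it (a point fixed in the world has none). Each returns a list of dicts, best first, with "p" (0 to 1); they miss things now and then, are a little off and sometimes report something else, mostly with a low value. They report only what shows in the picture. A call takes as long as a camera call. They do not tell look-alikes from the thing itself.
- env.boxes_of(name, picture): "xyz" ([x, y, z] in m, in world coordinates, good to about 4 mm: the middle of the surface that is visible of it).
The state is a dict: "clock": time; "joint_pos": joint angles; "joint_vel": joint speeds; "tau": joint torques, N m; "ee_pos": TCP position; "ee_rot": TCP orientation; "force": force on the tool from outside, world axes, zero at the start; "wrist_torque": the same for the moment, N m; "opening": opening from 0.0 (shut) to 1.0 (fully open).
Only numpy, scipy, OpenCV 4.12 (cv2) and the standard library are available. Lean on these libraries where they do the work, as an engineer would, in place of code of your own. Each camera call takes 0.05 s, during which the arm holds its last target.

## Task

Take the yellow automatic centre punch out of the tool stand and mark the stove door through the square bolt hole in the hinge strap: put the punch's nose in that hole and press gently straight down until its spring trips with a snap, easing off before it is driven hard on its end stop. It must not trip anywhere else, and nothing else on the bench may be disturbed. Then stand the punch back upright in the hole of the stand that it came from and let go.

Things in the scene. Friction and masses are not known exactly. Their poses are not given: they have to be found in the camera images.
- punch_mid (a point): Automatic centre punch standing nose down in one of the stand's two holes (which one varies). Yellow sleeve 24 x 24 mm, 50 mm tall, round steel cap (21 mm across, 12 mm tall) on top; 0.18 kg. This point is on the axis, 31 mm above the sleeve's underside, 31 mm below the top, 67 mm above the nose's end when that is out. z up along the punch, x and y square to the flats.
- punch_tip (a joint): How far the sprung nose is pushed into the sleeve, m: 0 fully out, 0.013 at the rigid end stop. It resists with 3.5 N at once and 1.3 N more per mm up to a peak of 12 N at 7 mm; then the spring trips and the load collapses to about 3 N at 9 to 10 mm, rising to 6 N at 13 mm. Past 8 mm it has tripped. It springs out by itself when unloaded.
- punch_nose (a point): The end of the punch's steel nose rod, on the punch's axis. The rod is 8 mm across with a pointed end and sticks 36 mm out of the sleeve's underside when fully out.
- door: Stove door, dark steel plate 170 mm (its x) by 280 mm (its y), fixed flat on two battens; origin at the middle of its upper face, 36 mm above the bench, z up. The hinge strap lies on it along its y axis (see channel_start). Two red bridge clamps cross the strap at y = -118 and +118 mm, up to 29 mm above the door. A force over 25 N on door or strap, any direction, is too much.
- channel_start (a point): On the hinge strap: a bright U channel open upward, inside width 14 mm, floor 6 mm thick on the door, flange tops 13 mm above the door. The point is on the floor at the door's x = 0, y = -38 mm; axes as the door's. Clamped by eye, so its one hole (14 mm, full width, by 13 mm in y, door dyed blue below) is centred anywhere from 18 to 58 mm on in +y: look, or feel by sliding the nose.
- stand: Wooden tool stand, a block 60 mm (its x) by 150 mm (its y) and 50 mm tall, fixed on the bench, origin at the centre of its underside. Two holes 18 mm across go straight through it at y = -42 and +42 mm (x = 0). The punch's sleeve rests on the block's top, its nose rod hangs free in the hole.
- drift_mid (a point): Plain dark round drift, 22 mm across, standing 55 mm out of the other hole of the stand; leave it alone. This point is on its axis, 27 mm above the stand's top.
- hammer: Hammer lying on the bench; leave it alone.
- wrench: Wrench lying on the bench; leave it alone.
- collar: Stove pipe collar, a steel ring 90 mm across and 50 mm tall; leave it alone.
- spraycan: Red paint can 64 mm across and 170 mm tall; leave it alone.
- offcut: Steel bar offcut 40 x 110 x 40 mm; leave it alone.
- bolt_tray: Blue tray of bolts 100 x 140 x 35 mm; leave it alone.
- magnet_square: Red magnetic welding block 90 x 60 x 18 mm; leave it alone.
Things that resemble listed ones, but are neither listed nor needed, are in the scene too. What is shaped like the part that bears punch_mid but blue or turquoise is not meant.

How it is judged:
On the way, in this order (a step that is already met when the one before it is completed fails the run):
1. the punch's nose is in the strap's hole, below the channel's floor (z of punch_nose in the frame of door between -0.004 and 0.0035 m and x of punch_nose in the frame of door between -0.007 and 0.007 m and y of punch_nose in the frame of door between -0.03 and 0.03 m and value of joint punch_tip below 0.008 m), for 0.02 s.
2. the punch trips there, upright, its nose on the door (value of joint punch_tip above 0.008 m and angle between punch_mid's own z axis and vertical below 0.2 rad and z of punch_nose in the frame of door below 0.0035 m).
At the end, for the whole second after the job is handed in: the punch stands released and at rest in the stand's hole it came from, within 9 mm of where it was and within 0.1 rad of upright, its nose fully out, after it has tripped in the strap's hole (distance of punch_mid from where it was at the start of the episode below 0.009 m and angle between punch_mid's own z axis and vertical below 0.1 rad and value of joint punch_tip below 0.001 m and contact force between punch and the fingers below 0.1 N); the robot touches nothing.
It fails at once if the punch trips anywhere but in the strap's hole (value of joint punch_tip above 0.008 m and not (z of punch_nose in the frame of door between -0.004 and 0.0045 m and x of punch_nose in the frame of door between -0.007 and 0.007 m and y of punch_nose in the frame of door between -0.03 and 0.03 m)).
It fails at once if more than 25 N on the door or the strap (contact force between door and anything else above 25 N).
It fails at once if the drift is disturbed (distance of drift_mid from where it was at the start of the episode above 0.012 m).
It fails at once if a bystander is disturbed (moved over 15 mm) (distance of any of hammer, wrench, collar, spraycan, offcut, bolt_tray, magnet_square from where it was at the start of the episode above 0.015 m).
It also fails if it takes over 67 s, if anything falls off the work surface, if the arm or the gripper's body presses on something with over 40 N, if the wrist force passes 120 N, or if a joint passes its speed limit or range.

## Working session

There is one attempt and no reset: what is moved stays moved. The work goes in short steps, Python scripts to look and compute and a shell command to move; the robot and the scene stay as the last step left them, time stands still between calls to the robot, and variables do not carry over. Pictures are saved under pics/ and viewed, and the job is handed in when it is done.

```bash
ls -la; mkdir -p pics; cat > h.py <<'E'
import numpy as np, cv2
from rig import env
from scipy.spatial.transform import Rotation as Ro
def und(p,cam):
    K=np.array(cam["intrinsics"],float);k1=cam["k1"]
    return cv2.undistortPoints(np.array([[p]],float),K,np.array([k1,0,0,0.]))[0,0]
def pose(cam,st=None):
    if "R" in cam: return np.array(cam["R"]),np.array(cam["t"])
    q=st["ee_rot"];Rt=Ro.from_quat([q[1],q[2],q[3],q[0]]).as_matrix()
    M=np.array(cam["mount"]);Rc=Rt@M[:3,:3];c=Rt@M[:3,3]+np.array(st["ee_pos"])
    return Rc.T,-Rc.T@c
def ray(p,cam,st=None):
    R,t=pose(cam,st);u=und(p,cam);d=R.T@np.array([u[0],u[1],1]);c=-R.T@t
    return c,d
def atz(p,z,cam,st=None):
    c,d=ray(p,cam,st);return c+d*(z-c[2])/d[2]
def proj(X,cam,st=None):
    R,t=pose(cam,st);K=np.array(cam["intrinsics"],float)
    return cv2.projectPoints(np.array([X],float),cv2.Rodrigues(R)[0],np.array(t,float),K,np.array([cam["k1"],0,0,0.]))[0][0,0]
E
python3 - <<'E'
from h import *
s=env.state();print(s)
for n in ["scene","top","wrist"]:
    c=env.read_camera(n);cv2.imwrite(f"pics/{n}0.png",c["image"])
    for nm in ["punch_mid","door","stand","drift_mid","hammer","wrench","collar","spraycan","offcut","bolt_tray","magnet_square"]:
        try:
            r=env.boxes_of(nm,c)
            print(n,nm,[(np.round(q["xyz"],3).tolist(),round(q["p"],2)) for q in r[:4]])
        except Exception as e: print(n,nm,e)
print(env.state()["clock"])
E
```

```text
total 12
drwxr-xr-x  3 agent agent 4096 Dec  7 17:08 .
drwxr-xr-x 23 root  root  4096 Dec  7 17:07 ..
drwxr-xr-x  2 agent agent 4096 Dec  7 17:08 pics
{'clock': 0.0, 'joint_pos': array([ 1.14448848,  0.42670214,  0.0738699 ,  1.6066135 , -0.03411315,
        1.11083199, -0.06711179]), 'joint_vel': array([ 2.85296666e-04, -1.79939520e-05,  4.66612826e-04, -1.23284407e-03,
        8.31820999e-04, -4.75714203e-04, -3.56464414e-04]), 'tau': array([-1.10059878e-03, -9.35795546e+01,  3.66684392e+00, -4.54172373e+01,
       -4.87832353e-02,  2.01462605e-02, -4.46723516e-05]), 'ee_pos': array([ 0.18430904, -0.64888874,  0.21279325]), 'ee_rot': array([-6.33600104e-04,  9.90441856e-01,  1.37929367e-01, -1.33414706e-04]), 'force': array([0.26453638, 0.4953149 , 0.81947719]), 'wrist_torque': array([ 0.00761652, -0.03655018,  0.04916927]), 'opening': 1.0007179205945964}
scene punch_mid [([0.71, -0.208, 0.02], 0.66), ([0.6, -0.227, 0.087], 0.61)]
scene door [([0.548, 0.119, 0.038], 0.72)]
scene stand [([0.6, -0.185, 0.04], 0.72)]
scene drift_mid [([0.572, -0.149, 0.082], 0.5)]
scene hammer []
scen
[... 450 characters left out ...]
.05], 0.16)]
top stand [([0.573, -0.184, 0.05], 0.98)]
top drift_mid [([0.56, -0.149, 0.105], 0.54)]
top hammer [([0.332, 0.378, 0.026], 0.7)]
top wrench [([0.338, -0.329, 0.005], 0.59)]
top collar [([0.794, -0.063, 0.038], 0.69)]
top spraycan [([0.696, -0.337, 0.159], 0.67)]
top offcut [([0.77, 0.121, 0.041], 0.72), ([0.523, 0.111, 0.038], 0.6), ([0.338, -0.325, 0.01], 0.23)]
top bolt_tray [([0.688, 0.374, 0.008], 0.79)]
top magnet_square [([0.396, -0.045, 0.021], 0.55)]
wrist punch_mid []
wrist door []
wrist stand []
wrist drift_mid []
wrist hammer []
wrist wrench [([0.307, -0.39, 0.006], 0.68)]
wrist collar []
wrist spraycan []
wrist offcut []
wrist bolt_tray []
wrist magnet_square []
1.8
```

View pics/scene0.png

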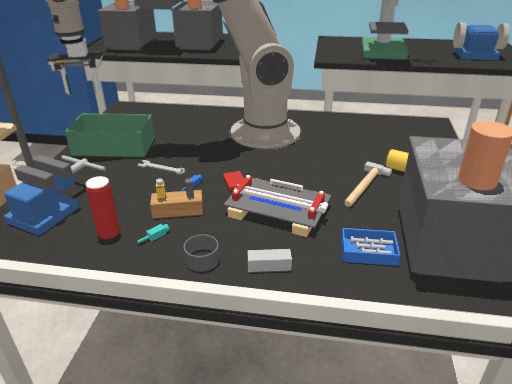

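View pics/top0.png

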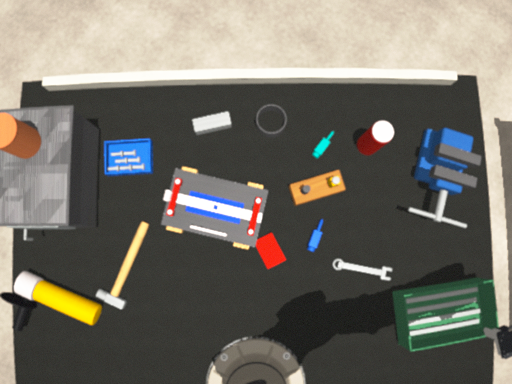

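The scene picture shows the yellow-sleeved punch in the stand at (160,188) and the dark drift at (185,187). In the top picture the stand is at (318,187), with the punch at (335,180), the drift at (306,189), and the door and strap at (215,207).
Look-alikes for the punch are a turquoise one lying at top (324,145), a blue one lying at top (316,235), and the yellow can or flashlight at (60,300). My choice is the yellow sleeve in the stand at top (335,180), which I'll check in close crops.

```bash
python3 - <<'E'
from h import *
t=cv2.imread("pics/top0.png");s=cv2.imread("pics/scene0.png")
a=cv2.resize(t[160:215,280:360],(640,440),interpolation=cv2.INTER_CUBIC)
b=cv2.resize(s[165:225,140:220],(640,480),interpolation=cv2.INTER_CUBIC)
cv2.imwrite("pics/crop_top.png",a);cv2.imwrite("pics/crop_sc.png",b)
c=cv2.resize(t[155:260,150:280],(780,630)[:2],interpolation=cv2.INTER_CUBIC)
cv2.imwrite("pics/crop_door.png",cv2.resize(t[160:255,155:280],(750,570),interpolation=cv2.INTER_CUBIC))
E
```

```text
(no output)
```

View pics/crop_top.png

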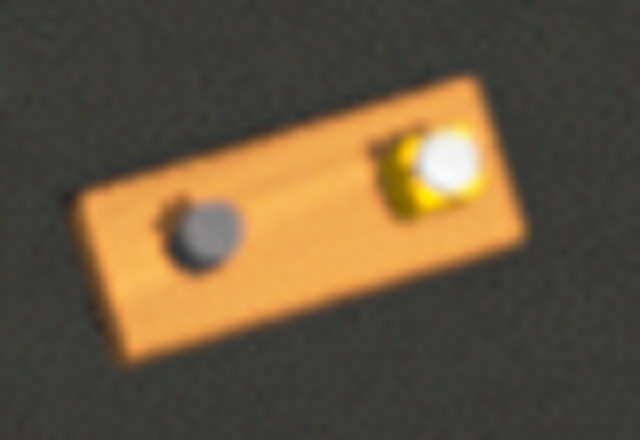

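View pics/crop_sc.png

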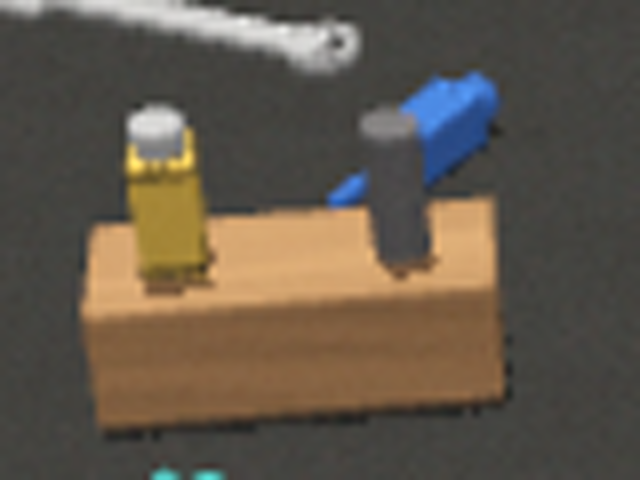

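View pics/crop_door.png

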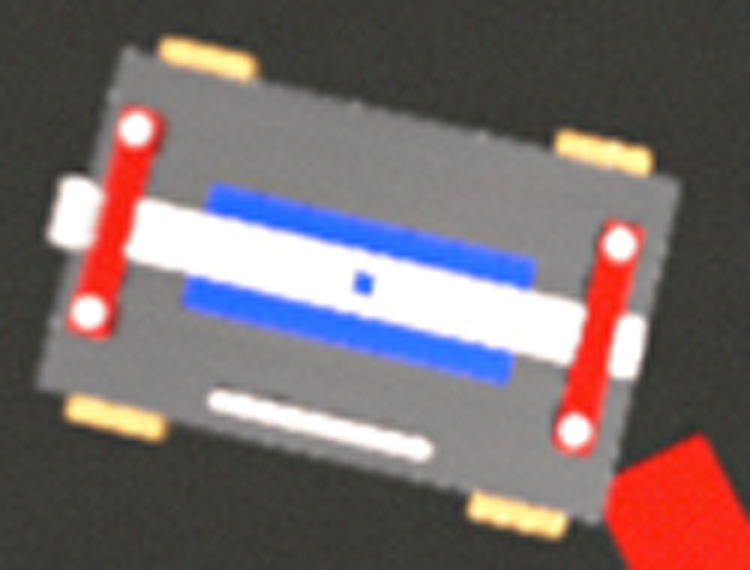

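The crops show a yellow sleeve with a round steel cap at top (335.6,179.8), so the choice is confirmed. The drift is at (305.4,188.6), and the blue dyed hole in the strap shows at (215.3,206.9). Next I'll measure these.

```bash
python3 - <<'E'
from h import *
c=env.read_camera("top")
print(np.round(-np.array(c["R"]).T@c["t"],3),c["k1"],c["intrinsics"][0][0])
f=lambda x,y,x0,y0,k:(x0+(x+.5)/k-.5,y0+(y+.5)/k-.5)
C=[atz(f(x,y,280,160,8),.05,c)[:2] for x,y in [(80,195),(475,75),(527,237),(128,362)]]
C=np.array(C);print("stand",C.round(4),C.mean(0))
for i in range(4):print(np.linalg.norm(C[i]-C[(i+1)%4]))
print("cap",atz(f(449,162,280,160,8),.112,c)); print("drift top",atz(f(213,228,280,160,8),.105,c))
d=(C[1]+C[2]-C[0]-C[3]);d/=np.linalg.norm(d);print("dir",d,np.degrees(np.arctan2(d[1],d[0])));print("holes",C.mean(0)+.042*d,C.mean(0)-.042*d)
D=np.array([atz(f(x,y,155,160,6),.036,c)[:2] for x,y in [(126,48),(680,180),(600,522),(38,385)]])
print("door",D.round(4),D.mean(0));
for i in range(4):print(np.linalg.norm(D[i]-D[(i+1)%4]))
d=(D[0]+D[3]-D[1]-D[2]);d/=np.linalg.norm(d);print("dir",d,np.degrees(np.arctan2(d[1],d[0])))
h=atz(f(364,284,155,160,6),.039,c)[:2];print("hole",h,(h-D.mean(0))@d,(h-D.mean(0))@[d[1],-d[0]])
# strap edges: near the ends
a=atz(f(170,235,155,160,6),.049,c)[:2]
im=c["image"];cr=im[160:255,155:280]
E
```

```text
[0.412 0.014 1.296] -0.168566652923333 438.66345780003405
stand [[ 0.5848 -0.1082]
 [ 0.6265 -0.2537]
 [ 0.5669 -0.2702]
 [ 0.5243 -0.1237]] [ 0.57563467 -0.18894283]
0.1513076548519837
0.06183506004440039
0.15250045598714093
0.06248133953960706
cap [ 0.58564026 -0.22992264  0.112     ]
drift top [ 0.56502506 -0.14835091  0.105     ]
dir [ 0.27732066 -0.96077742] -73.89964149987226
holes [ 0.58728214 -0.22929549] [ 0.5639872  -0.14859018]
door [[ 0.641   0.2223]
 [ 0.5713 -0.0462]
 [ 0.4077 -0.0045]
 [ 0.4773  0.2649]] [0.52432185 0.10911197]
0.2774456564874397
0.16884179632620058
0.27817479055559297
0.16912648581021614
dir [0.25055387 0.96810266] 75.48971035942358
hole [0.52330321 0.10660935] -0.0026780184853691345 -0.0003591125157572835
```

```bash
cat >> h.py <<'E'
def shift(target,yawx=None):
    """tool-frame shift (mm) and turn (deg rotvec) to TCP target [x,y,z], tool pointing down with x axis at yawx deg"""
    st=env.state();q=st["ee_rot"];Rt=Ro.from_quat([q[1],q[2],q[3],q[0]]).as_matrix()
    s=Rt.T@(np.array(target)-st["ee_pos"])*1000
    a=np.degrees(np.arctan2(Rt[1,0],Rt[0,0])) if yawx is None else yawx
    c,n=np.cos(np.radians(a)),np.sin(np.radians(a))
    Rd=np.array([[c,n,0],[n,-c,0],[0,0,-1.]])
    tr=np.degrees(Ro.from_matrix(Rt.T@Rd).as_rotvec())
    print("pos",np.round(st["ee_pos"],4),"yawx",round(np.degrees(np.arctan2(Rt[1,0],Rt[0,0])),2),"shift mm",s.round(1),"turn deg",tr.round(2))
E
python3 - <<'E'
from h import *
c=env.read_camera("wrist");print(np.round(c["mount"],3),c["intrinsics"],c["k1"])
shift([0.587,-0.2295,0.25]);shift([0.587,-0.2295,0.25],15.9)
E
```

```text
[[-0.001 -0.958 -0.287  0.084]
 [ 1.    -0.001 -0.    -0.   ]
 [ 0.    -0.287  0.958 -0.171]
 [ 0.     0.     0.     1.   ]] [[290.57348913   0.         255.06660022]
 [  0.         290.57348913 191.11468148]
 [  0.           0.           1.        ]] -0.03239341035704517
pos [ 0.1844 -0.6493  0.2135] yawx 15.85 shift mm [ 502.  -293.8  -36.5] turn deg [-0. -0.  0.]
pos [ 0.1844 -0.6493  0.2135] yawx 15.85 shift mm [ 502.  -293.8  -36.5] turn deg [-0.   -0.   -0.05]
```

```bash
python3 -m inch '[0,0,0,40,-24,-36,-0.3, 0,0,0,85,-50,-36,-0.3, 0,0,0,130,-76,-36,-0.3, 0,0,0,170,-100,-36,-0.3, 0,0,0,210,-123,-36,-0.3, 0,0,0,250,-146,-36,-0.3, 0,0,0,290,-170,-36,-0.3, 0,0,0,330,-193,-36,-0.3, 0,0,0,370,-217,-36,-0.3, 0,0,0,410,-240,-36,-0.3, 0,0,0,450,-263,-36,-0.3, 0,0,0,480,-281,-36,-0.3, 0,0,0,495,-290,-36,-0.3, 0,0,0,502,-294,-36,-0.3, 0,0,0,502,-294,-36,-0.3, 0,0,0,502,-294,-36,-0.3, 0,0,0,502,-294,-36,-0.3]'
python3 - <<'E'
from h import *
s=env.state();c=env.read_camera("wrist");cv2.imwrite("pics/w1.png",c["image"])
print(s["joint_pos"].round(2),s["clock"],s["opening"],s["force"])
shift([0.587,-0.2295,0.25],15.9)
for n in ["punch_mid","stand","drift_mid"]:print(n,[(np.round(q["xyz"],4).tolist(),round(q["p"],2)) for q in env.boxes_of(n,c)])
print(proj([.5873,-.2293,.112],c,s))
E
```

```text
clock: 3.6
ee_pos: [0.586, -0.231, 0.2496]
ee_rot: [0.0, 0.991, 0.137, -0.0]
force: [0.5, -0.4, 0.7]
opening: 0.647
[ 0.42  0.33 -0.18  1.66  0.07  1.16 -1.08] 3.6 0.6471964816792235 [ 0.54103632 -0.41570659  0.66947542]
pos [ 0.5862 -0.2308  0.2496] yawx 15.74 shift mm [ 1.1 -1.  -0.4] turn deg [ 0.02  0.01 -0.16]
punch_mid [([0.5905, -0.2284, 0.1005], 0.83), ([0.7058, -0.2115, 0.0201], 0.68)]
stand [([0.5829, -0.186, 0.0483], 0.94)]
drift_mid [([0.5677, -0.1471, 0.1043], 0.74)]
[254.15703006 181.73811381]
```

View pics/w1.png

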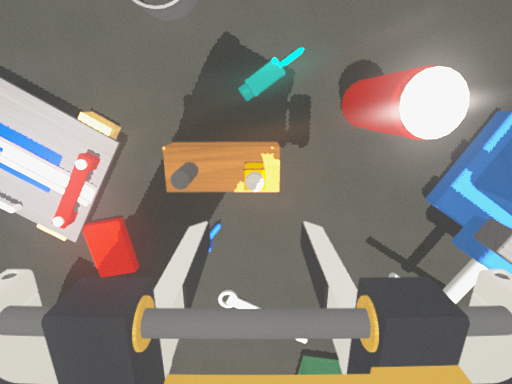

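The wrist view shows the stand at (222,167), with the punch cap at (254,181) beside the yellow sleeve and the drift at (183,176). Now a refined measurement.

```bash
python3 - <<'E'
from h import *
im=cv2.imread("pics/w1.png")
cv2.imwrite("pics/w1c.png",cv2.resize(im[135:205,155:290],(810,420)[:2],interpolation=cv2.INTER_CUBIC)[:, :800])
E
```

```text
(no output)
```

View pics/w1c.png

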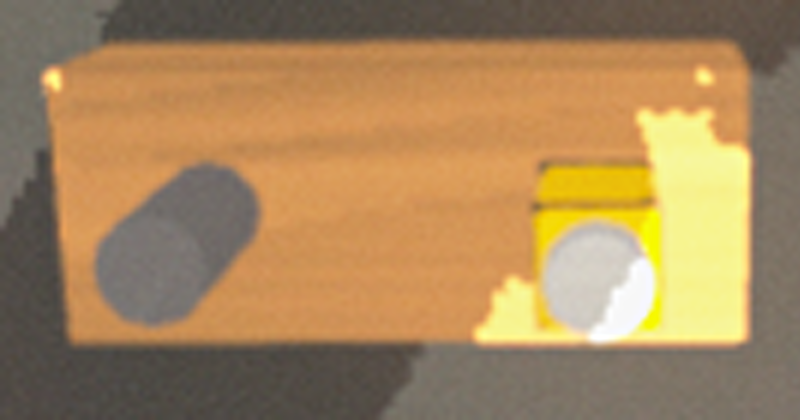

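```bash
python3 - <<'E'
from h import *
s=env.state();c=env.read_camera("wrist")
f=lambda x,y:(155+(x+.5)/6-.5,135+(y+.5)/6-.5)
print("cap",atz(f(598,281),.112,c,s)); print("sleeve top",atz(f(597.5,268),.1,c,s)); print("drift",atz(f(152,265),.105,c,s))
a=[atz(f(x,y),.1,c,s) for x,y in[(535,205),(660,205),(662,330),(538,330)]]
print([np.linalg.norm(a[i]-a[(i+1)%4])*1000 for i in range(4)])
e=a[1]-a[0];print(np.degrees(np.arctan2(e[1],e[0])))
C=np.array([atz(f(x,y),.05,c,s)[:2] for x,y in[(50,70),(745,68),(748,345),(68,345)]])
print(C.round(4),[np.linalg.norm(C[i]-C[(i+1)%4])*1000 for i in range(4)])
d=C[1]+C[2]-C[0]-C[3];d/=np.linalg.norm(d);print(np.degrees(np.arctan2(d[1],d[0])),C.mean(0)+.042*d,C.mean(0)-.042*d)
shift([0.5873,-0.2285,0.07],15.9)
E
```

```text
cap [ 0.58834072 -0.2283094   0.112     ]
sleeve top [ 0.58771827 -0.22835481  0.1       ]
drift [ 0.56693747 -0.1475961   0.105     ]
[np.float64(23.48109683822913), np.float64(24.481222112312), np.float64(23.78825138805777), np.float64(24.475410090318164)]
-74.27359529614432
[[ 0.5857 -0.1076]
 [ 0.6261 -0.25  ]
 [ 0.5675 -0.2687]
 [ 0.5264 -0.1228]] [np.float64(147.98756267361387), np.float64(61.51151908769879), np.float64(151.52651225886228), np.float64(61.24338418619329)]
-74.22448953880195 [ 0.58781778 -0.2276825 ] [ 0.56498079 -0.14684642]
pos [ 0.5867 -0.2298  0.2496] yawx 15.81 shift mm [  0.9  -1.1 179.6] turn deg [ 0.   -0.   -0.09]
```

```bash
python3 -m inch '[0,0,0,1,-1,25,-0.3, 0,0,0,1,-1,55,-0.3, 0,0,0,1,-1,85,-0.3, 0,0,0,1,-1,110,-0.3, 0,0,0,1,-1,130,-0.3, 0,0,0,1,-1,150,-0.3, 0,0,0,1,-1,165,-0.3, 0,0,0,1,-1,175,-0.3, 0,0,0,1,-1,179,-0.3, 0,0,0,1,-1,179,-0.3, 0,0,0,1,-1,179,-0.3]'
python3 - <<'E'
from h import *
shift([0.5873,-0.2285,0.07],15.9)
s=env.state();c=env.read_camera("wrist");cv2.imwrite("pics/w2.png",c["image"])
E
```

```text
clock: 4.95
ee_pos: [0.5881, -0.2282, 0.0712]
ee_rot: [0.0, 0.99, 0.138, 0.0]
force: [1.0, 0.1, 0.0]
opening: 0.65
pos [ 0.5881 -0.2282  0.0712] yawx 15.85 shift mm [-0.9  0.1  1.2] turn deg [ 0.03 -0.05 -0.05]
```

View pics/w2.png

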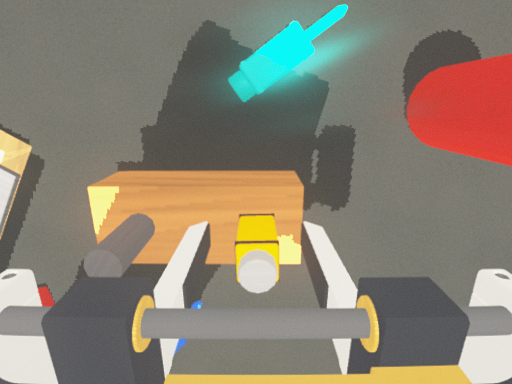

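The punch at (257,262) sits centred between the fingers, whose tips are at (205,225) and (308,225). Closing the gripper now.

```bash
python3 -m inch '[0,0,0,0,0,0,1, 0,0,0,0,0,0,1, 0,0,0,0,0,0,1, 0,0,0,0,0,0,1, 0,0,0,0,0,0,1, 0,0,0,0,0,0,1, 0,0,0,0,0,0,1, 0,0,0,0,0,0,1]'
python3 - <<'E'
from h import *
shift([0.5873,-0.2285,0.07],15.9)
s=env.state();print(s["opening"]*94);c=env.read_camera("wrist");cv2.imwrite("pics/w3.png",c["image"])
E
```

```text
clock: 5.8
ee_pos: [0.5877, -0.2282, 0.0706]
ee_rot: [0.0, 0.99, 0.138, 0.0]
force: [0.5, -0.7, 0.9]
opening: 0.254
pos [ 0.5877 -0.2282  0.0706] yawx 15.85 shift mm [-0.5  0.2  0.6] turn deg [ 0.   -0.   -0.05]
23.919088079546935
```

View pics/w3.png

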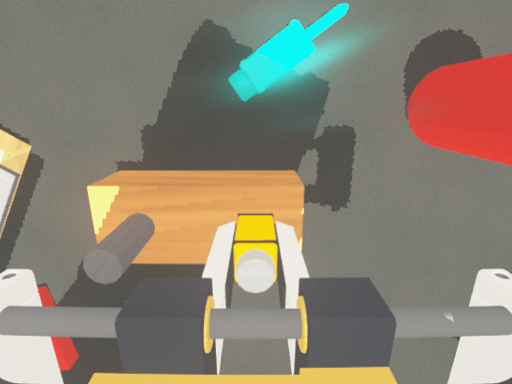

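```bash
python3 -m inch '[0,0,0,0,0,-4,1, 0,0,0,0,0,-12,1, 0,0,0,0,0,-25,1, 0,0,0,0,0,-45,1, 0,0,0,0,0,-65,1, 0,0,0,0,0,-85,1, 0,0,0,0,0,-105,1, 0,0,0,0,0,-120,1, 0,0,0,0,0,-128,1, 0,0,0,0,0,-130,1, 0,0,0,0,0,-130,1]'
python3 - <<'E'
from h import *
shift([0.5233,0.1066,0.20],15.9)
s=env.state();print(s["opening"]*94,s["joint_pos"].round(2))
c=env.read_camera("scene");cv2.imwrite("pics/s4.png",cv2.resize(c["image"][80:240,80:320],(720,480)))
c=env.read_camera("wrist");cv2.imwrite("pics/w4.png",c["image"])
E
```

```text
clock: 6.95
ee_pos: [0.5875, -0.228, 0.2003]
ee_rot: [-0.0, 0.99, 0.138, -0.0]
force: [0.4, 0.3, -1.3]
opening: 0.256
pos [ 0.5875 -0.228   0.2003] yawx 15.86 shift mm [ 2.960e+01 -3.395e+02  3.000e-01] turn deg [-0.01  0.01 -0.04]
24.070258320710636 [ 0.41  0.37 -0.19  1.71  0.08  1.06 -1.09]
```

View pics/s4.png

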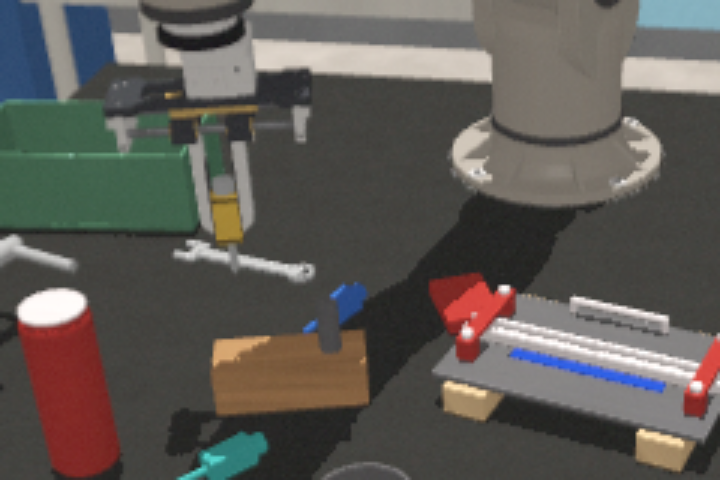

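View pics/w4.png

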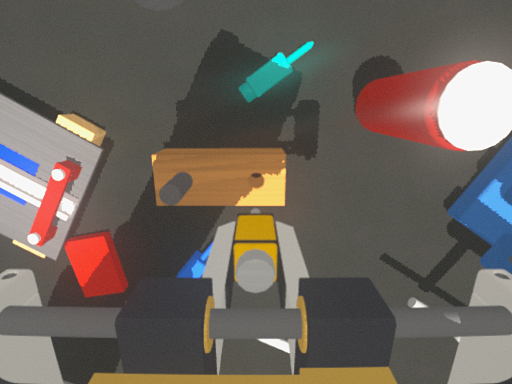

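Lifted cleanly. In the wrist view the nose tip shows at (255,211) just above the sleeve's far edge, and the emptied stand hole is at (257,180). Moving over the strap.

```bash
python3 -m inch '[0,0,0,1,-12,0,1, 0,0,0,3,-35,0,1, 0,0,0,6,-65,0,1, 0,0,0,9,-100,0,1, 0,0,0,12,-135,0,1, 0,0,0,15,-170,0,1, 0,0,0,18,-205,0,1, 0,0,0,21,-240,0,1, 0,0,0,24,-270,0,1, 0,0,0,26,-298,0,1, 0,0,0,28,-320,0,1, 0,0,0,29,-333,0,1, 0,0,0,30,-339,0,1, 0,0,0,30,-340,0,1, 0,0,0,30,-340,20,1, 0,0,0,30,-340,40,1, 0,0,0,30,-340,50,1, 0,0,0,30,-340,50,1, 0,0,0,30,-340,50,1]'
python3 - <<'E'
from h import *
shift([0.5233,0.1066,0.15],15.9)
s=env.state();print(s["opening"]*94,s["joint_pos"].round(2),s["force"])
c=env.read_camera("wrist");cv2.imwrite("pics/w5.png",c["image"])
print("nose pred",proj(np.array(s["ee_pos"])-[0,0,.0566],c,s),"hole pred",proj([.5233,.1066,.039],c,s))
print([(np.round(q["xyz"],4).tolist(),round(q["p"],2)) for q in env.boxes_of("door",c)])
cv2.imwrite("pics/w5c.png",cv2.resize(c["image"][140:240,180:330],(750,500),interpolation=cv2.INTER_CUBIC))
c=env.read_camera("scene");cv2.imwrite("pics/s5.png",cv2.resize(c["image"][100:240,200:350],(750,700)[:2],interpolation=cv2.INTER_CUBIC)[:600])
E
```

```text
clock: 8.95
ee_pos: [0.524, 0.1068, 0.1509]
ee_rot: [-0.0, 0.99, 0.138, 0.0]
force: [0.6, -0.5, -1.6]
opening: 0.252
pos [0.524  0.1068 0.1509] yawx 15.82 shift mm [-0.7  0.   0.9] turn deg [-0.   -0.01 -0.08]
23.719290708881893 [-0.02  0.29 -0.36  1.96  0.13  0.91 -1.74] [ 0.61989405 -0.53561464 -1.55460123]
nose pred [255.45896375 208.65723325] hole pred [255.43157263 190.57472087]
[([0.549, 0.1433, 0.0313], 0.61)]
```

View pics/w5.png

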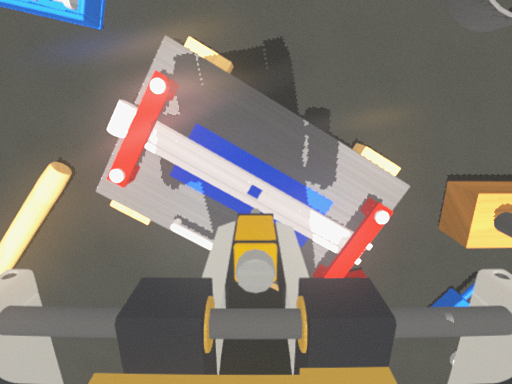

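View pics/w5c.png

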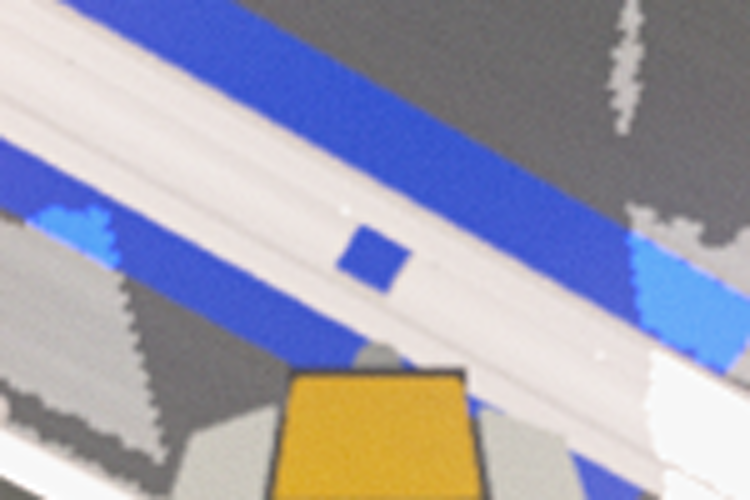

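View pics/s5.png

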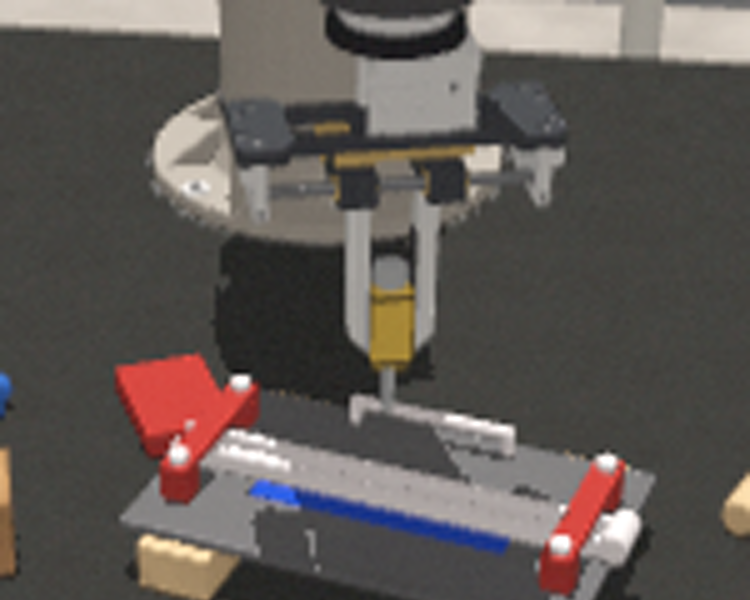

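```bash
python3 - <<'E'
from h import *
s=env.state();c=env.read_camera("wrist");im=c["image"]
# blue hole: connected component
b,g,r=[im[...,i].astype(int) for i in range(3)]
m=((b>140)&(r<110)&(b-g>60)).astype(np.uint8)
n,l,stt,cen=cv2.connectedComponentsWithStats(m,connectivity=4)
for i in range(1,n):
    if 20<stt[i,4]<400: print(stt[i],cen[i], atz(cen[i],.039,c,s))
print("nose",atz((255,208.66),s["ee_pos"][2]-.0566,c,s),s["ee_pos"])
# corners of the hole at floor level z=.042
for q in [(362,226),(412,252),(388,294),(336,265)]:
    print(atz((180+(q[0]+.5)/5-.5,140+(q[1]+.5)/5-.5),.042,c,s).round(4))
E
```

```text
[27  1 32 10 60] [40.58333333  5.25      ] [0.63575726 0.3351495  0.039     ]
[248 186  14  12  96] [254.35416667 191.48958333] [0.52223736 0.10773108 0.039     ]
[295 232  13  15  90] [301.         238.85555556] [0.4847653  0.04516851 0.039     ]
nose [0.52411363 0.10756703 0.09473373] [0.52416191 0.10718984 0.15133373]
[0.5292 0.1121 0.042 ]
[0.5267 0.101  0.042 ]
[0.5168 0.1032 0.042 ]
[0.5199 0.115  0.042 ]
```

```bash
python3 - <<'E'
from h import *
s=env.state();c=env.read_camera("wrist")
P=lambda q,z:atz((180+(q[0]+.5)/5-.5,140+(q[1]+.5)/5-.5),z,c,s)[:2]
mid=lambda a,b:((a[0]+b[0])/2,(a[1]+b[1])/2)
TL,TR,BR,BL=(362,226),(412,252),(388,294),(336,265)
ang=np.radians(75.5);d=np.array([np.cos(ang),np.sin(ang)]);n=np.array([d[1],-d[0]])
up=P(mid(TL,TR),.049);lo=P(mid(BL,BR),.036);le=P(mid(TL,BL),.042);ri=P(mid(TR,BR),.036)
print("width",(up-lo)@n,"len",(le-ri)@d)
ctr=n*((up+lo)@n/2)+d*((le+ri)@d/2);print("ctr",ctr, "tcp",s["ee_pos"])
shift([*ctr,.15])
E
```

```text
width 0.013264649005378838 len 0.012819448876640842
ctr [0.52303336 0.10731918] tcp [0.52412984 0.10718445 0.15129056]
pos [0.524  0.1072 0.1512] yawx 15.85 shift mm [-0.9 -0.3  1.2] turn deg [ 0.   -0.06 -0.  ]
```

The visible edges give a hole of 13.3 x 12.8 mm, against 14 x 13 nominal, centred at (0.5230, 0.1073). The top camera put it at (0.5233, 0.1066), so the two agree. I'll descend until the nose is just above the flanges and look again.

```bash
python3 -m inch '[0,0,0,-1,0,8,1, 0,0,0,-1,0,18,1, 0,0,0,-1,0,28,1, 0,0,0,-1,0,35,1, 0,0,0,-1,0,38,1, 0,0,0,-1,0,38,1, 0,0,0,-1,0,38,1, 0,0,0,-1,0,38,1]'
python3 - <<'E'
from h import *
shift([0.523,0.107,0.15],15.9)
s=env.state();print(s["force"])
c=env.read_camera("wrist");print("nose pred",proj(np.array(s["ee_pos"])-[0,0,.0566],c,s),"hole pred",proj([.5231,.107,.036],c,s))
cv2.imwrite("pics/w6c.png",cv2.resize(c["image"][160:250,190:325],(750,500),interpolation=cv2.INTER_CUBIC))
c=env.read_camera("scene");print("sc nose",proj(np.array(s["ee_pos"])-[0,0,.0566],c),"hole",proj([.5231,.107,.042],c))
cv2.imwrite("pics/s6.png",cv2.resize(c["image"][160:230,235:325],(720,560),interpolation=cv2.INTER_CUBIC))
E
```

```text
clock: 10.0
ee_pos: [0.523, 0.107, 0.1129]
ee_rot: [-0.0, 0.99, 0.138, 0.0]
force: [0.4, 0.6, -2.0]
opening: 0.254
pos [0.523  0.107  0.1129] yawx 15.85 shift mm [  0.1   0.  -37.1] turn deg [ 0.   -0.04 -0.05]
[ 0.4486846   0.57184657 -2.04276798]
nose pred [255.45470327 208.68734901] hole pred [255.46403721 200.79751274]
sc nose [276.38673734 192.58755959] hole [276.29611725 196.60398171]
```

View pics/w6c.png

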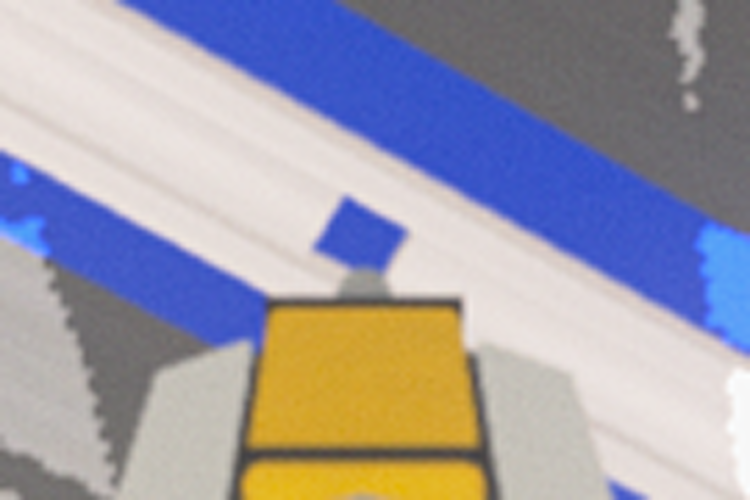

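View pics/s6.png

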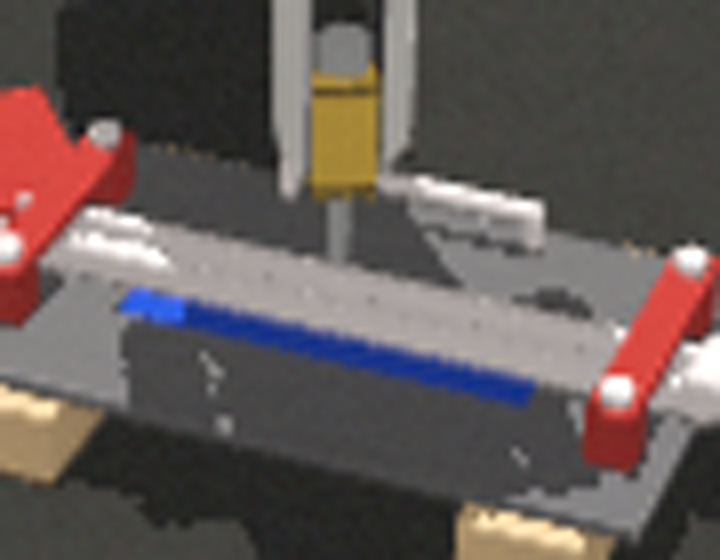

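```bash
python3 - <<'E'
from h import *
s=env.state();c=env.read_camera("wrist");k=750/135;k2=500/90
P=lambda q,z:atz((190+(q[0]+.5)/k-.5,160+(q[1]+.5)/k2-.5),z,c,s)[:2]
mid=lambda a,b:((a[0]+b[0])/2,(a[1]+b[1])/2)
TL,TR,BR,BL=(347,197),(408,234),(383,278),(314,247)
ang=np.radians(75.5);d=np.array([np.cos(ang),np.sin(ang)]);n=np.array([d[1],-d[0]])
up=P(mid(TL,TR),.049);lo=P(mid(BL,BR),.036);le=P(mid(TL,BL),.042);ri=P(mid(TR,BR),.036)
print("width",(up-lo)@n,"len",(le-ri)@d)
ctr=n*((up+lo)@n/2)+d*((le+ri)@d/2);print("ctr",ctr, "tcp",s["ee_pos"])
print("nose", P((366,276),s["ee_pos"][2]-.0566))
# residual contributions
e=s["ee_pos"][:2]-ctr;print("across",e@n,"along",e@d)
E
```

```text
width 0.012940814518894608 len 0.01294223866432643
ctr [0.52310599 0.10694518] tcp [0.52291851 0.10698136 0.11284604]
nose [0.52242554 0.10682773]
across -0.00019057426310163122 along -1.1915735254993291e-05
```

The wrist-camera centre agrees with the TCP to 0.2 mm. I'll descend slowly to 2 mm above the door and check the force.

```bash
python3 -m inch '[0,0,0,0,0,3,1, 0,0,0,0,0,6,1, 0,0,0,0,0,9,1, 0,0,0,0,0,11,1, 0,0,0,0,0,12.5,1, 0,0,0,0,0,13.5,1, 0,0,0,0,0,14,1, 0,0,0,0,0,14,1]'; python3 -m inch '[0,0,0,0,0,1,1, 0,0,0,0,0,2,1, 0,0,0,0,0,3,1, 0,0,0,0,0,4,1, 0,0,0,0,0,4,1]'
```

```text
clock: 10.95
ee_pos: [0.5227, 0.1069, 0.0985]
ee_rot: [-0.0, 0.99, 0.138, 0.0]
force: [-0.4, -0.7, -1.7]
opening: 0.257
clock: 11.45
ee_pos: [0.5226, 0.1069, 0.0944]
ee_rot: [-0.0, 0.99, 0.138, -0.0]
force: [-0.1, -1.0, -1.1]
opening: 0.255
```

```bash
python3 -m inch '[0,0,0,0,0,0.5,1, 0,0,0,0,0,1,1, 0,0,0,0,0,1.5,1, 0,0,0,0,0,2,1, 0,0,0,0,0,2.5,1, 0,0,0,0,0,2.5,1]'
python3 - <<'E'
from h import *
s=env.state();print(s["force"],s["ee_pos"])
c=env.read_camera("wrist")
cv2.imwrite("pics/w7c.png",cv2.resize(c["image"][160:250,190:325],(750,500),interpolation=cv2.INTER_CUBIC))
E
```

```text
clock: 12.05
ee_pos: [0.5228, 0.107, 0.0922]
ee_rot: [-0.0, 0.99, 0.138, 0.0]
force: [-0.4, -0.0, 1.9]
opening: 0.254
[-0.42932165 -0.03542182  1.90174168] [0.52282434 0.10698396 0.09215473]
```

View pics/w7c.png

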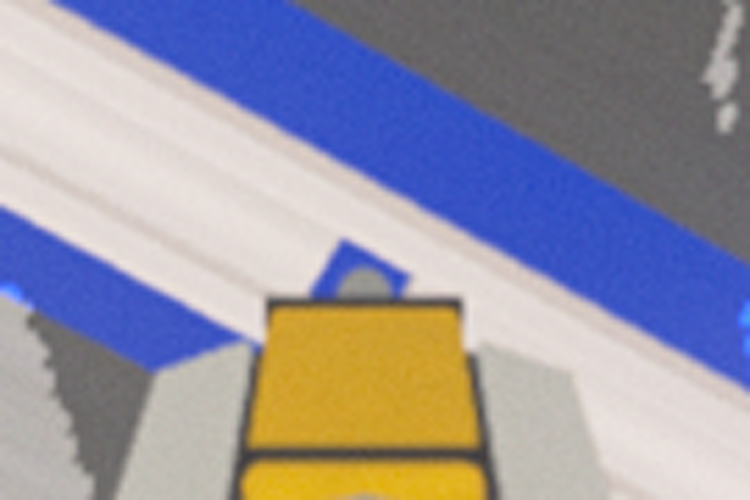

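The rod shows inside the blue hole. Contact came at TCP z of about 0.0925, as predicted, with a force rise of about 3.7 N. Pressing on gently.

```bash
python3 -m inch '[0,0,0,0,0,0.5,1, 0,0,0,0,0,1,1, 0,0,0,0,0,1.5,1, 0,0,0,0,0,2,1, 0,0,0,0,0,2.5,1, 0,0,0,0,0,3,1, 0,0,0,0,0,3.5,1, 0,0,0,0,0,4,1, 0,0,0,0,0,4,1]'; python3 -m inch '[0,0,0,0,0,0.5,1, 0,0,0,0,0,1,1, 0,0,0,0,0,1.5,1, 0,0,0,0,0,1.5,1]'
```

```text
clock: 13.0
ee_pos: [0.5228, 0.107, 0.0882]
ee_rot: [-0.0, 0.99, 0.138, 0.0]
force: [-1.6, -0.4, 6.9]
opening: 0.256
clock: 13.4
ee_pos: [0.5229, 0.107, 0.0868]
ee_rot: [-0.0, 0.99, 0.138, 0.0]
force: [-1.7, -0.9, 8.0]
opening: 0.256
```

```bash
python3 -m inch '[0,0,0,0,0,0.5,1, 0,0,0,0,0,1,1, 0,0,0,0,0,1.5,1, 0,0,0,0,0,2,1]'; python3 -m inch '[0,0,0,0,0,0.5,1, 0,0,0,0,0,1,1, 0,0,0,0,0,1,1]'
```

```text
clock: 13.8
ee_pos: [0.523, 0.107, 0.0849]
ee_rot: [-0.0, 0.99, 0.138, 0.0]
force: [-2.1, -0.6, 10.0]
opening: 0.254
clock: 14.1
ee_pos: [0.5229, 0.107, 0.0838]
ee_rot: [-0.0, 0.99, 0.138, 0.0]
force: [-1.0, 0.3, 8.3]
opening: 0.252
```

```bash
python3 -m inch '[0,0,0,0,0,0.5,1, 0,0,0,0,0,0.5,1]'; python3 -m inch '[0,0,0,0,0,0.5,1, 0,0,0,0,0,0.5,1]'
```

```text
clock: 14.3
ee_pos: [0.5229, 0.107, 0.0831]
ee_rot: [-0.0, 0.99, 0.138, 0.0]
force: [-0.7, -0.2, 3.7]
opening: 0.251
clock: 14.5
ee_pos: [0.5227, 0.1069, 0.0823]
ee_rot: [-0.0, 0.99, 0.138, -0.0]
force: [0.4, 0.3, 0.7]
opening: 0.257
```

```bash
python3 -m inch '[0,0,0,0,0,0.4,1, 0,0,0,0,0,0.4,1]'; python3 -m inch '[0,0,0,0,0,-1.5,1, 0,0,0,0,0,-4,1, 0,0,0,0,0,-8,1, 0,0,0,0,0,-12,1, 0,0,0,0,0,-18,1, 0,0,0,0,0,-30,1, 0,0,0,0,0,-45,1, 0,0,0,0,0,-60,1, 0,0,0,0,0,-60,1]'
python3 - <<'E'
from h import *
s=env.state();print(s["force"],s["ee_pos"])
c=env.read_camera("wrist");cv2.imwrite("pics/w8.png",c["image"])
c=env.read_camera("scene");cv2.imwrite("pics/s8.png",cv2.resize(c["image"][130:220,220:330],(720,589),interpolation=cv2.INTER_CUBIC))
print(proj(np.array(s["ee_pos"])-[0,0,.0566],c))
E
```

```text
clock: 14.7
ee_pos: [0.5227, 0.1069, 0.082]
ee_rot: [-0.0, 0.99, 0.138, -0.0]
force: [0.2, 0.4, 1.2]
opening: 0.254
clock: 15.6
ee_pos: [0.5238, 0.1072, 0.1444]
ee_rot: [-0.0, 0.99, 0.138, 0.002]
force: [-0.1, -0.4, -1.5]
opening: 0.253
[-0.14959139 -0.4487617  -1.52913403] [0.52375817 0.10724285 0.14435269]
[276.63434701 183.75680528]
```

View pics/w8.png

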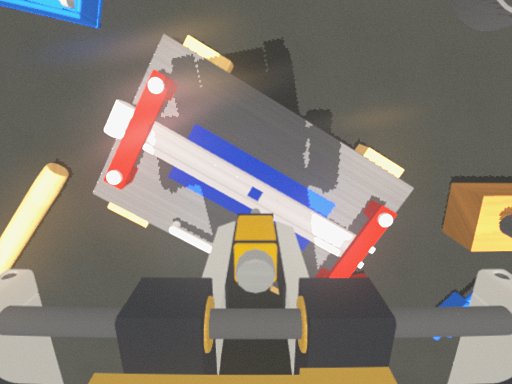

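View pics/s8.png

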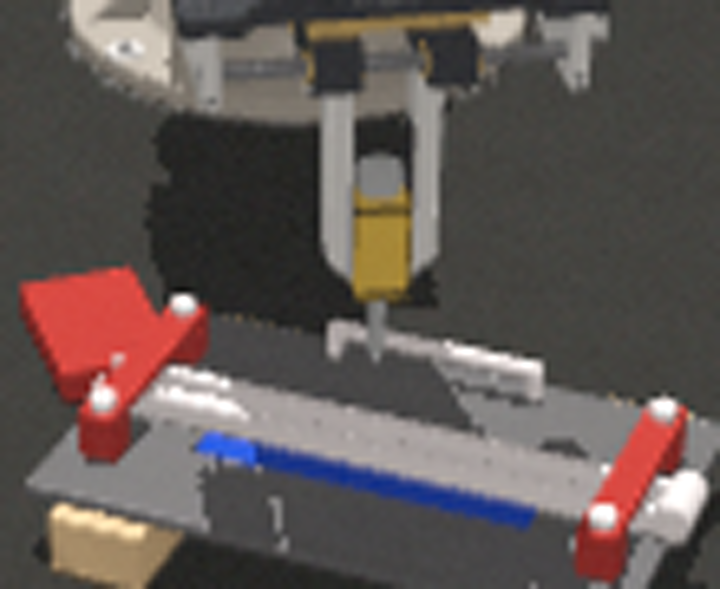

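The load curve peaked at about 12 N and collapsed to about 2.5–3 N, so the punch tripped, and the nose has sprung fully out again (scene tip at (277,184), predicted (277,184)). Carrying it back.

```bash
python3 - <<'E'
from h import *
shift([0.5875,-0.2282,0.2005],15.86)
E
```

```text
pos [0.5228 0.1068 0.1423] yawx 15.85 shift mm [-29.2 340.  -58.2] turn deg [ 0.01 -0.04 -0.01]
```

```bash
python3 -m inch '[0,0,0,0,0,-15,1, 0,0,0,0,0,-35,1, 0,0,0,0,0,-52,1, 0,0,0,-1,12,-58,1, 0,0,0,-3,35,-58,1, 0,0,0,-6,65,-58,1, 0,0,0,-9,100,-58,1, 0,0,0,-12,135,-58,1, 0,0,0,-15,170,-58,1, 0,0,0,-18,205,-58,1, 0,0,0,-21,240,-58,1, 0,0,0,-23,270,-58,1, 0,0,0,-25,298,-58,1, 0,0,0,-27,320,-58,1, 0,0,0,-28,333,-58,1, 0,0,0,-29,339,-58,1, 0,0,0,-29,340,-58,1, 0,0,0,-29,340,-58,1, 0,0,0,-29,340,-58,1]'
python3 - <<'E'
from h import *
shift([0.5877,-0.2282,0.0706],15.86)
s=env.state()
c=env.read_camera("wrist")
cv2.imwrite("pics/w9c.png",cv2.resize(c["image"][135:235,180:330],(750,500),interpolation=cv2.INTER_CUBIC))
cv2.imwrite("pics/w9.png",c["image"])
print("pred hole",proj([.5875,-.2283,.05],c,s),"nose",proj(np.array(s["ee_pos"])-[0,0,.0566],c,s))
E
```

```text
clock: 17.6
ee_pos: [0.5877, -0.227, 0.2001]
ee_rot: [-0.0, 0.99, 0.139, 0.0]
force: [-0.3, 0.7, -2.7]
opening: 0.254
pos [ 0.5877 -0.227   0.2001] yawx 15.93 shift mm [ -0.4   1.2 129.5] turn deg [-0.02 -0.01  0.07]
pred hole [256.46880957 180.92915752] nose [255.47684851 208.65619792]
```

View pics/w9c.png

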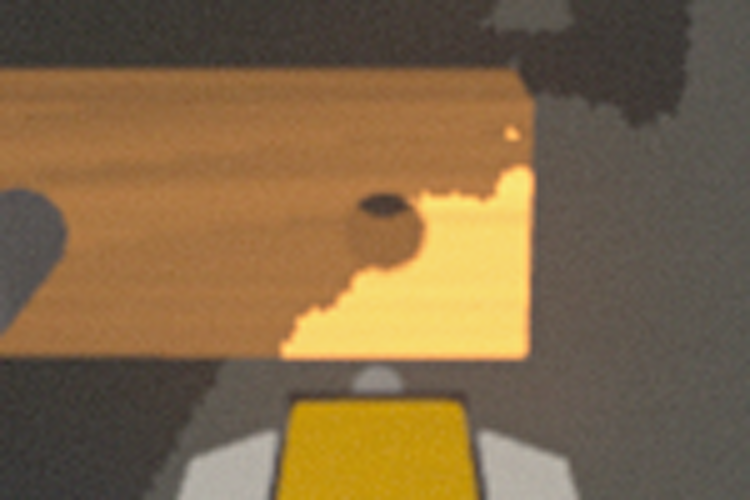

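The stand hole at wrist (256.8,181.0) matches the prediction of (256.5,180.9), and the nose lines up with it. Lowering.

```bash
python3 - <<'E'
from h import *
shift([0.5877,-0.2282,0.0706],15.86)
E
python3 -m inch '[0,0,0,0,1,20,1, 0,0,0,0,1,45,1, 0,0,0,0,1,65,1, 0,0,0,0,1,80,1, 0,0,0,0,1,95,1, 0,0,0,0,1,108,1, 0,0,0,0,1,118,1, 0,0,0,0,1,124,1, 0,0,0,0,1,127,1, 0,0,0,0,1,128,1, 0,0,0,0,1,128,1]'
```

```text
pos [ 0.5878 -0.227   0.2002] yawx 15.93 shift mm [ -0.4   1.1 129.6] turn deg [-0.01 -0.01  0.07]
clock: 18.75
ee_pos: [0.5882, -0.2291, 0.0724]
ee_rot: [0.0, 0.99, 0.138, 0.0]
force: [0.6, -0.4, -1.5]
opening: 0.254
```

```bash
python3 -m inch '[0,0,0,0,0,0.5,1, 0,0,0,0,0,1,1, 0,0,0,0,0,1,1]'; python3 -m inch '[0,0,0,0,0,0.5,1, 0,0,0,0,0,0.5,1]'
```

```text
clock: 19.05
ee_pos: [0.5881, -0.2291, 0.0713]
ee_rot: [0.0, 0.99, 0.138, 0.0]
force: [-0.2, 0.4, -1.8]
opening: 0.253
clock: 19.25
ee_pos: [0.5879, -0.229, 0.0706]
ee_rot: [-0.0, 0.99, 0.138, -0.0]
force: [-0.2, -0.7, -1.3]
opening: 0.252
```

```bash
python3 -m inch '[0,0,0,0,0,0.4,1, 0,0,0,0,0,0.4,1]'
```

```text
clock: 19.45
ee_pos: [0.588, -0.229, 0.0705]
ee_rot: [0.0, 0.99, 0.138, 0.0]
force: [-2.5, 0.7, 4.4]
opening: 0.258
```

The sleeve is seated on the stand: the force rose by about 6 N at z 0.0705, the pickup height. Easing off slightly and releasing.

```bash
python3 -m inch '[0,0,0,0,0,-0.4,1, 0,0,0,0,0,-0.4,0.3, 0,0,0,0,0,-0.4,0, 0,0,0,0,0,-0.4,-0.3, 0,0,0,0,0,-0.4,-0.3, 0,0,0,0,0,-0.4,-0.3, 0,0,0,0,0,-0.4,-0.3, 0,0,0,0,0,-0.4,-0.3]'
python3 - <<'E'
from h import *
c=env.read_camera("wrist");cv2.imwrite("pics/w10.png",c["image"])
E
```

```text
clock: 20.25
ee_pos: [0.5879, -0.229, 0.0706]
ee_rot: [-0.0, 0.99, 0.138, -0.0]
force: [-0.0, -0.2, 0.1]
opening: 0.649
```

View pics/w10.png

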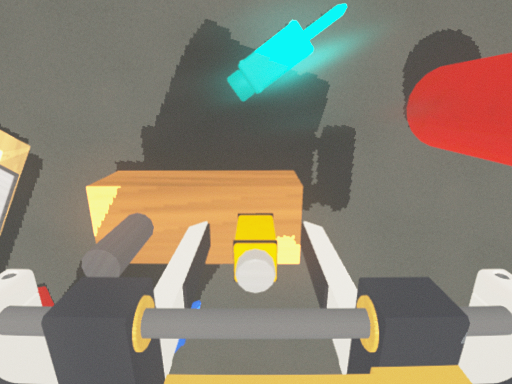

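The punch stands free at (256,260), with both fingers open and clear of it. Withdrawing straight up.

```bash
python3 -m inch '[0,0,0,0,0,-5,-0.3, 0,0,0,0,0,-20,-0.3, 0,0,0,0,0,-45,-0.3, 0,0,0,0,0,-75,-0.3, 0,0,0,0,0,-105,-0.3, 0,0,0,0,0,-135,-0.3, 0,0,0,0,0,-160,-0.3, 0,0,0,0,0,-175,-0.3, 0,0,0,0,0,-180,-0.3, 0,0,0,0,0,-180,-0.3, 0,0,0,0,0,-180,-0.3]'
python3 - <<'E'
from h import *
s=env.state();c=env.read_camera("wrist");cv2.imwrite("pics/w11.png",c["image"])
print(s["force"],s["ee_pos"],[(np.round(q["xyz"],4).tolist(),round(q["p"],2)) for q in env.boxes_of("punch_mid",c)],[(np.round(q["xyz"],4).tolist(),round(q["p"],2)) for q in env.boxes_of("drift_mid",c)])
c=env.read_camera("scene");cv2.imwrite("pics/s11.png",c["image"])
cv2.imwrite("pics/s11c.png",cv2.resize(c["image"][165:225,140:220],(640,480),interpolation=cv2.INTER_CUBIC))
E
```

```text
clock: 21.4
ee_pos: [0.5874, -0.2289, 0.2494]
ee_rot: [-0.0, 0.99, 0.138, -0.001]
force: [0.3, -0.3, -0.6]
opening: 0.652
[ 0.34396596 -0.27727344 -0.55206916] [ 0.58742838 -0.22889526  0.24943222] [([0.5928, -0.2289, 0.0999], 0.76), ([0.7035, -0.212, 0.0221], 0.69)] [([0.5688, -0.1493, 0.106], 0.79)]
```

View pics/s11c.png

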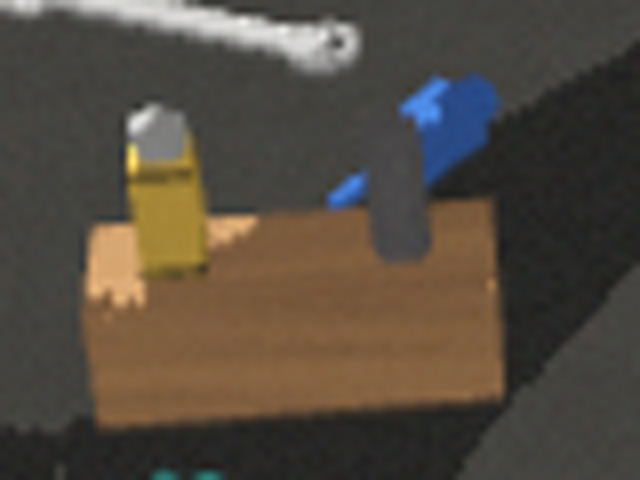

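View pics/w11.png

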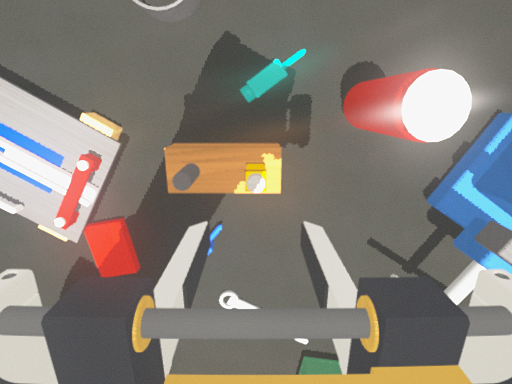

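View pics/s11.png

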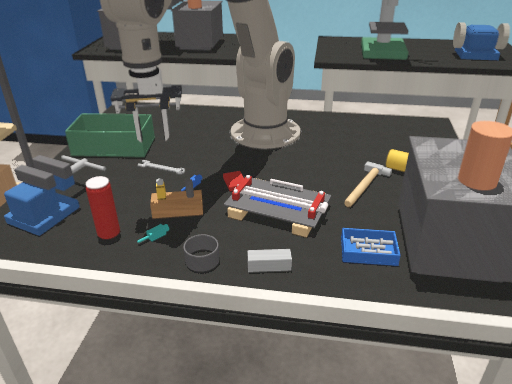

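The punch stands upright where it started: its cap is at crop (158,118), the same place as in the first picture. The drift and all the bystanders are unmoved, and the gripper is clear, so I'm handing in.

```bash
python3 - <<'E'
from rig import env
print(env.finish_job())
E
```

```text
the job is handed in; nothing more can be done
None
```

I took the yellow punch from its stand hole and put its nose in the strap's hole at about (0.523, 0.107). There I pressed straight down until it tripped, then stood the punch back in the same hole and let go. The job was handed in at about 21.5 s of the 67 s allowed.

- **Trip:** contact came at the predicted height. The load rose to about 12 N at the 0.0849 m tool height and then collapsed to about 2.5–3 N. I stopped at about 10.6 mm of tool travel past contact, short of the 13 mm end stop. The joint value isn't shown, so the trip is inferred from this force curve. The highest force I read was well under 25 N, though readings came only at the end of each call.
- **Return:** the sleeve seated at the pickup height (tool at 0.0705 m). That brief push was about 6 N, and it moved straight off again.
- **Final pictures:** the punch is upright at its original pixel position, the gripper is open and clear of it, and the drift and bystanders look unmoved. The detector's position for the punch moved 2 mm between the first and last wrist pictures, within its stated 4 mm accuracy.

No check failed or disagreed beyond about 1 mm, apart from that 2 mm detector difference.

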